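Check an angled drill guide with a gauge rod

TASK

Check that the angled guide tube of the drilling jig is clear: take the gauge rod from its rest, push it tip first into the tube until its brass collar stops against the mouth, then draw it right out again. Finish while still holding the rod, level and at rest, with its tip about 8 cm above the middle of the white reading tile so that I can inspect it; do not put it down or let go, and do not disturb the tape measure, spanner or sanding block.

Things in the scene. Friction and masses are not known exactly. Their poses are not given: they have to be found in the camera images.
- gauge_rod: Gauge rod, loose, 150 g, 173 mm long. Origin on its axis at the front face of the brass collar; x runs along the axis towards the tip. Steel shank of 10 mm diameter from x = 0 to the tip at x = 75 mm (last 4 mm tapered to 6 mm diameter; dark rings and a red band, only paint); brass collar of 32 mm diameter from x = -8 to 0; straight round blue handle of 16 mm diameter from x = -98 to -8. At the start it lies level in the rest, its axis 62 mm above the bench.
- rod_tip (a point): The end of the gauge rod's tip, on the axis, at x = 75 mm of the rod.
- rod_handle (a point): Point on the gauge rod's axis in the middle of the blue handle's free part (x = -45 mm of the rod), the place to grip; the handle is free of the rest for 30 mm and more to either side along the rod.
- rod_rest: Fixed wooden rest: base 150 x 60 x 12 mm and two posts with slots open at the top (67 and 66 mm high, centred 58 mm ahead of and 59 mm behind the origin, each 10 mm thick along x), in which the rod lies and from which it lifts straight up. Origin under the middle of the base, x along the rod, z up.
- drill_jig: Fixed jig: base board 125 (x) x 90 (y) x 12 mm, two upright plywood cheeks 84 mm high (x = -29 to 53 mm, outer faces 47 mm apart) with the guide tube between them. Origin under the middle of the base, z up; the horizontal direction of insertion is +x.
- guide_tube: Fixed steel guide tube, part of the jig, 92 mm long, bore 13 mm in diameter. Origin at the centre of its mouth, which is 98 mm above the bench; x runs along the tube's axis into the bore, 30 degrees below level. The mouth is a funnel: inner diameter 24 mm at the mouth (rim 32 mm outside), narrowing to 13 mm at 12 mm depth. The collar stops on the rim; the tip then stands 75 mm deep and touches no bottom.
- reading_tile: Fixed white tile 100 x 100 mm in a black tray 110 x 110 mm, top face 12 mm above the bench, thin dark cross in its middle. Origin under the middle, on the bench.
- tape_measure: Loose yellow tape measure 62 x 81 x 33 mm, a bystander; origin under its middle.
- spanner: Loose steel spanner 26 x 159 x 8 mm, a bystander; origin under its middle, long axis y.
- sanding_block: Loose cork-coloured sanding block 66 x 110 x 29 mm, a bystander; origin under its middle, long axis y.
There are look-alikes about, which are no part of the job. There is more than one size of the drill_jig; the one meant has the size given above.

How it is judged:
On the way, in this order (a step that is already met when the one before it is completed fails the run):
1. the rod is in the guide tube with its collar stopped against the mouth (x of gauge_rod in the frame of guide_tube above -0.0025 m and distance between gauge_rod and guide_tube below 0.006 m and angle between the x axis of gauge_rod and the x axis of guide_tube, either way round below 0.09 rad and x of rod_tip in the frame of guide_tube above 0.065 m and contact force between gauge_rod and guide_tube above 0.5 N), for 0.1 s.
2. the rod is drawn right out of the tube, held by the fingers (x of rod_tip in the frame of guide_tube below -0.005 m and contact force between the fingers and gauge_rod above 1 N), for 0.1 s.
At the end, for the whole second after the job is handed in: The fingers hold the rod at rest and nothing else carries it (it touches neither rest, jig nor tile); it is level within 0.12 rad, its tip within 30 mm horizontally of the tile's middle and 50 to 140 mm above the bench (the tile's top is at 12 mm) (contact force between the fingers and gauge_rod above 1 N and horizontal distance between rod_tip and reading_tile below 0.03 m and height (world z) of rod_tip between 0.05 and 0.14 m and angle between gauge_rod's own x axis and vertical between 1.4508 and 1.6908 rad and linear speed of gauge_rod below 0.02 m/s and angular speed of gauge_rod below 0.15 rad/s and contact force between gauge_rod and rod_rest below 0.1 N and contact force between gauge_rod and drill_jig below 0.1 N and contact force between gauge_rod and reading_tile below 0.1 N); the arm keeps its last pose, push and grip.
It fails at once if the tape measure is moved by more than 25 mm (distance of tape_measure from where it was at the start of the episode above 0.025 m).
It fails at once if the spanner is moved by more than 25 mm (distance of spanner from where it was at the start of the episode above 0.025 m).
It fails at once if the sanding block is moved by more than 25 mm (distance of sanding_block from where it was at the start of the episode above 0.025 m).
It also fails if it takes over 50 s, if anything falls off the work surface, if the arm or the gripper's body presses on something with over 40 N, if the wrist force passes 120 N, or if a joint passes its speed limit or range.

ROBOT

A 6-joint arm with a two-finger parallel gripper is mounted at the origin on a cart in front of the work surface, level with it; the furniture and walls round the work are solid. World frame = base frame: x ahead of the robot, y to its left, z up, the work surface at z = 0. Lengths are in m, angles in rad, forces in N, time in s.
With the tool pointing down it reaches from about 0.25 to 0.725 m from the base axis. Payload 4 kg.
Tool frame: the origin (TCP) lies on the centre line of the jaws, within the pads' length; the fingertips stand 11 mm ahead of it and the grasp point (between the pads) lies 8 mm behind it (bot.nose_length is the distance from the TCP to the fingertips, in m); z points along the fingers, y is the direction in which the jaws open and shut (so a half turn about z gives the same grasp; the last joint's range is limited). The gripper opens to 85 mm and grips with 20 to 120 N. Pads are 22 mm wide; open, the fingers measure 114 mm over their backs; the gripper's body (76 mm by 85 mm) begins 54 mm behind the grasp point. The pads swing forward as they close: fully open they stand 13 mm farther back than shut.
Start: joints at [-1.329, 0.241, 0.005, 1.335, 0, 1.571], TCP at [0.12, -0.485, 0.242] pointing down, gripper open.
Joint ranges: [-2.72, 2.72], [-1.05, 1.87], [-1.09, 1.28], [-1.99, 2.15], [-1.42, 1.44], [-3.14, 3.14]. Speed limits (rad/s): [2.79, 2.79, 3.14, 3.14, 3.14, 3.14].

INTERFACE

Orientations are given as a unit quaternion [x, y, z, w].
In Python, from workcell import bot gives the robot as it stands.
- The arm moves only by the tool play_rows, never from a script. Its argument "plan" is one flat list of numbers, 6 for each row, row after row: the shift along the tool's x, y, z in mm, then the turn, a rotation vector about the tool's x, y, z in rad. A call has 1 to 20 rows; each row shifts and turns the commanded pose from where the row before left it, along the tool's axes as they then stand; what a row does not reach is not made up. A row lasts 1/8 s, in which the tool goes at most 62.5 mm and 10.7 degrees, less where a joint would pass 70% of its speed; a pose out of reach is approached as far as the arm can. A call with a gripper value outside its range is refused whole. "hand" is the opening in per cent of the stroke, from 0 (shut) to 100 (fully open), set as the call begins (left out, the last holds). The fingers move at their own pace and stop on an object; the grip force is fixed at half the most. Time passes only in rows, so rows that do not move let the fingers close. It gives the time, the measured TCP pose, the force and the opening at its end, in the units of the state.
- bot.get_obs(): the state, without advancing time (a new reading comes with each control period).
- bot.camera(name): name is "side" or "top"; returns a dict with "frame" (384x512x3 uint8, blue, green, red), "range_z" (384x512 float32, m along the optical axis (not along the pixel's ray), 0 where there is no reading), "K" (3x3 intrinsics, pixels), "dist" ([k1, k2, p1, p2, k3] as OpenCV has them; the pictures are not rectified), "cam_to_world" (4x4, takes a point from camera to world coordinates). Camera axes: x right, y down, z forward; pixel columns grow to the right and rows downward; lengths in m; the calibration is good to about 2 mm. A picture is of the moment at which its call begins.
- bot.job_done(): hands the job in, once; it reports no verdict.
Trained networks look in the newest picture that a camera, given by its name, has taken for a name from the list of things; names that differ only in an ending like _2 or _b are one class to them, and where a whole thing is asked for, a point or a joint stands for the part that bears it (a point fixed in the world has none). Each returns a list of dicts, best first, with "p" (0 to 1); they miss things now and then, are a little off and sometimes report something else, mostly with a low value. They report only what shows in the picture. A call takes as long as a camera call. They do not tell look-alikes from the thing itself.
- bot.outline_of(query, camera): "mask" (384x512 bool, what is visible of it) and "point" ([row, column] in pixels, amid what is visible of it).
The state is a dict: "clock": time; "joint_pos": joint angles; "joint_vel": joint speeds; "tau": joint torques, N m; "eef_pos": TCP position; "tool_rot": TCP orientation; "ft_force": force on the tool from outside, world axes, zero at the start; "ft_torque": the same for the moment, N m; "grip_width": finger opening in m.
Only numpy, scipy, OpenCV 4.12 (cv2) and the standard library are available. Lean on these libraries where they do the work, as an engineer would, in place of code of your own. Each camera call takes 0.05 s, during which the arm holds its last target.

## Working session

There is one attempt and no reset: what is moved stays moved. The work goes in short steps, Python scripts to look and compute and a tool call to move; the robot and the scene stay as the last step left them, time stands still between calls to the robot, and variables do not carry over. Pictures are saved under pics/ and viewed, and the job is handed in when it is done.

Besides the shell and the picture viewer there is one more tool, called after "Call:" in YAML: its name, and indented under it one key for each argument. play_rows: Moves the arm, as the interface text tells. Its arguments: {"type":"object","properties":{"plan":{"type":"array","items":{"type":"number"}},"hand":{"type":"number"}},"required":["plan"]}

```bash
mkdir -p pics; ls; python3 - <<'E'
from workcell import bot
import cv2,numpy as np
print(bot.get_obs(), bot.nose_length)
for n in ["side","top"]:
    c=bot.camera(n); cv2.imwrite(f"pics/{n}0.png",c["frame"]); np.savez(f"{n}0.npz",**c)
    print(n,c["K"],c["dist"],c["cam_to_world"])
    for q in ["gauge_rod","rod_handle","rod_tip","drill_jig","guide_tube","reading_tile","rod_rest","tape_measure","spanner","sanding_block"]:
        r=bot.outline_of(q,n); print(q,[(round(float(d["p"]),2),[int(v) for v in d["point"]],int(d["mask"].sum())) for d in r])
        np.savez(f"m_{n}_{q}.npz",*[d["mask"] for d in r])
E
```

```text
pics
{'clock': 0.0, 'joint_pos': array([-1.32898976e+00,  2.41429198e-01,  3.70183465e-03,  1.33518035e+00,
        1.23486005e-05,  1.57077858e+00]), 'joint_vel': array([ 1.04777247e-03, -8.14707398e-05, -1.45928353e-03, -6.09105458e-04,
        3.96603088e-04, -4.77400371e-04]), 'tau': array([-1.58245595e-03, -3.72322118e+01,  2.52403861e+01,  1.70318282e-02,
       -1.30969433e-04,  2.35995394e-06]), 'eef_pos': array([ 0.11958538, -0.48485805,  0.24139628]), 'tool_rot': array([ 9.92698474e-01,  1.20617680e-01, -1.21187358e-04, -1.04873124e-03]), 'ft_force': array([ 0.01223841,  0.11780117, -0.96331685]), 'ft_torque': array([ 0.02152416, -0.05961959, -0.05096933]), 'grip_width': 0.08528429472839576} 0.011
side [[356.74102217   0.         254.31240591]
 [  0.         356.74102217 196.71209701]
 [  0.           0.           1.        ]] [-0.07423227  0.          0.          0.          0.        ] [[ 0.93859961 -0.2441209   0.24379451  0.33549304]
 [-0.34462401 -0.63004819  0.69589767 -0.72272111]
 [-0.01628088 -0.73718672 -0.67549291  0.73353712]
 [ 0.          0.          0.       
[... 652 characters left out ...]
 [[ 0.01916903 -0.99522305  0.09572685  0.48522537]
 [-0.99965804 -0.02078118 -0.01587268 -0.05771958]
 [ 0.01778617 -0.09538985 -0.99528108  0.96881043]
 [ 0.          0.          0.          1.        ]]
gauge_rod [(0.88, [209, 349], 311)]
rod_handle [(0.6, [204, 348], 291)]
rod_tip [(0.89, [207, 347], 295)]
drill_jig [(0.72, [150, 143], 677), (0.65, [198, 181], 1411)]
guide_tube [(0.61, [144, 144], 104), (0.51, [195, 185], 297), (0.35, [210, 346], 353)]
reading_tile [(0.81, [185, 255], 1569), (0.7, [270, 295], 1087)]
rod_rest [(0.96, [212, 342], 928), (0.45, [271, 296], 1072)]
tape_measure [(0.91, [120, 285], 590)]
spanner [(0.67, [123, 205], 283)]
sanding_block [(0.61, [271, 296], 1060)]
```

```bash
python3 - <<'E'
import cv2
for n,(r0,r1,c0,c1) in {"side":(110,350,150,400),"top":(90,310,110,400)}.items():
    im=cv2.imread(f"pics/{n}0.png")[r0:r1,c0:c1]
    f=2.7
    cv2.imwrite(f"pics/{n}0z.png",cv2.resize(im,None,fx=f,fy=f,interpolation=cv2.INTER_CUBIC)[:600,:800])
E
```

```text
(no output)
```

View pics/side0.png

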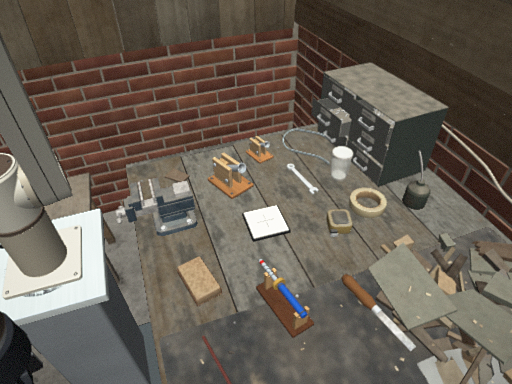

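View pics/top0.png

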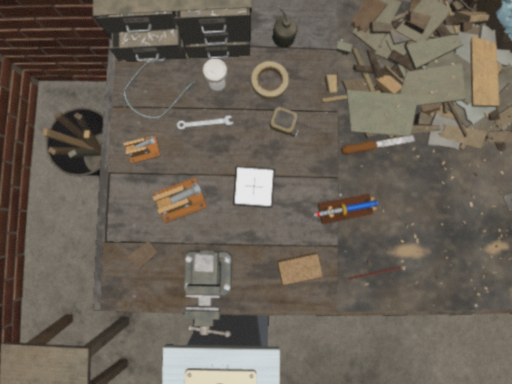

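```bash
sleep 1
```

```text
(no output)
```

View pics/side0z.png

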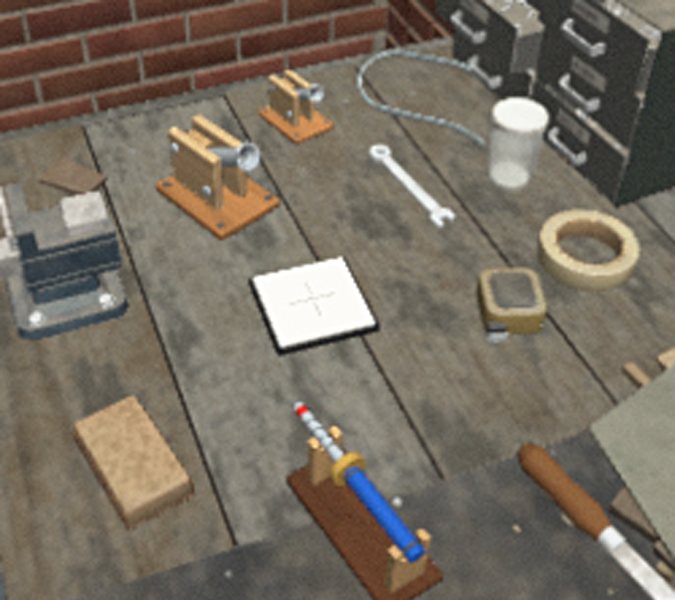

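View pics/top0z.png

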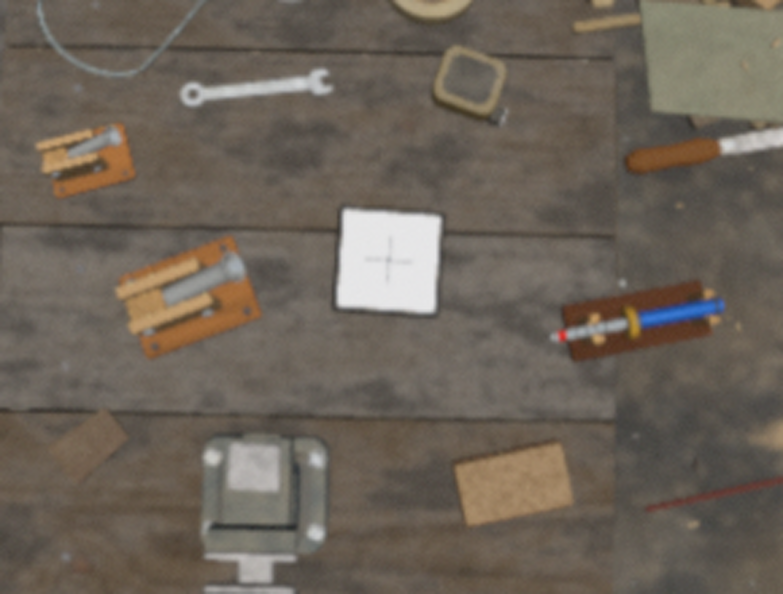

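The top view shows the rod with its tip at about (col 316, row 214) and its handle end at (377, 204). The large jig is at (181, 198) with its mouth near (197, 188), and the smaller look-alike is at (143, 150). The tile is at (254, 186). Next I'll measure these.

```bash
cat > h.py <<'E'
import numpy as np,cv2
def load(n,t="0"): return dict(np.load(f"{n}{t}.npz"))
def rays(c,uv):
    p=cv2.undistortPoints(np.asarray(uv,float).reshape(-1,1,2),c["K"],c["dist"]).reshape(-1,2)
    return np.c_[p,np.ones(len(p))]
def world(c,uv,z):
    T=c["cam_to_world"]; return (rays(c,uv)*np.asarray(z)[:,None])@T[:3,:3].T+T[:3,3]
def onplane(c,uv,h):
    T=c["cam_to_world"]; d=rays(c,uv)@T[:3,:3].T; o=T[:3,3]
    return o+d*((h-o[2])/d[:,2])[:,None]
def project(c,P):
    T=np.linalg.inv(c["cam_to_world"]); q=np.asarray(P,float)@T[:3,:3].T+T[:3,3]
    return cv2.projectPoints(q,np.zeros(3),np.zeros(3),c["K"],c["dist"])[0].reshape(-1,2)
def maskpts(c,m):
    z=c["range_z"]; r,q=np.nonzero(m&(z>0)); return world(c,np.c_[q,r],z[r,q]),np.c_[q,r]
E
python3 - <<'E'
from h import *
for n in ["top","side"]:
    c=load(n)
    hsv=cv2.cvtColor(c["frame"],cv2.COLOR_BGR2HSV)
    m=(hsv[...,0]>105)&(hsv[...,0]<130)&(hsv[...,1]>150)
    P,uv=maskpts(c,m); 
    cen=np.median(P,0); k=np.linalg.norm(P-cen,axis=1)<.08; P=P[k];uv=uv[k]
    Q=onplane(c,uv,.064)
    print(n,"handle",len(P),P.mean(0),np.percentile(P[:,2],[5,50,95]))
    for A in (P,Q):
        a=A[:,:2]; u,s,v=np.linalg.svd(a-a.mean(0)); d=v[0]*np.sign(v[0][1]); t=(a-a.mean(0))@d
        print("  dir",d,np.degrees(np.arctan2(d[1],d[0])),"cen",a.mean(0),"ends",a.mean(0)+d*t.min(),a.mean(0)+d*t.max(),t.max()-t.min())
    # red
    m=((hsv[...,0]<6)|(hsv[...,0]>174))&(hsv[...,1]>150)&(hsv[...,2]>120)
    P,uv=maskpts(c,m); k=np.linalg.norm(P-cen,axis=1)<.2
    if k.any(): print("  red",uv[k],onplane(c,uv[k],.063).mean(0),P[k].mean(0))
    m=(hsv[...,0]>15)&(hsv[...,0]<32)&(hsv[...,1]>150)
    P,uv=maskpts(c,m); k=np.linalg.norm(P-cen,axis=1)<.09
    if k.any(): print("  brass",k.sum(),P[k].mean(0),np.median(P[k],0))
    for q in ["reading_tile","drill_jig","guide_tube","rod_rest","sanding_block","tape_measure","spanner"]:
        M=np.load(f"m_{n}_{q}.npz")
        for i in M.files:
            P,uv=maskpts(c,M[i]); print("  ",q,i,P.mean(0).round(4),"zmax",np.percentile(P[:,2],98).round(3))
E
```

```text
top handle 139 [ 0.54247785 -0.36211094  0.06795442] [0.06423148 0.06861791 0.07181609]
  dir [-0.19845441  0.98011012] 101.4465917547269 cen [ 0.54247785 -0.36211094] ends [ 0.55070189 -0.40272717] [ 0.53526684 -0.32649782] 0.07777631602311678
  dir [-0.20413417  0.97894292] 101.77881884006591 cen [ 0.54273649 -0.36344498] ends [ 0.55161011 -0.4059992 ] [ 0.53518983 -0.32725436] 0.08043864902731782
  red [[317 213]
 [318 213]
 [317 214]
 [318 214]
 [318 215]] [ 0.51897091 -0.248019    0.063     ] [ 0.51889321 -0.24758009  0.06509057]
  brass 45 [ 0.53362367 -0.3172032   0.05969899] [ 0.53205436 -0.31446027  0.07144318]
   reading_tile arr_0 [ 0.5915 -0.0795  0.0107] zmax 0.015
   reading_tile arr_1 [ 0.3733 -0.2064  0.026 ] zmax 0.031
   drill_jig arr_0 [0.6867 0.2274 0.0333] zmax 0.068
   drill_jig arr_1 [0.5495 0.1138 0.0486] zmax 0.102
   guide_tube arr_0 [0.699  0.2102 0.0601] zmax 0.074
   guide_tube arr_1 [0.5634 0.0936 0.0823] zmax 0.109
   guide_tube arr_2 [ 0.5366 -0.327   0.0638] zmax 0.078
   rod_rest arr_0 [ 0.5359 -0.3324  0.0189] zmax 0.067
   rod_rest arr_1 [ 0.3734 -
[... 725 characters left out ...]
699953  0.063     ] [ 0.51490838 -0.2489825   0.06579346]
  brass 59 [ 0.52601342 -0.31830739  0.07013299] [ 0.52461687 -0.31816208  0.07307302]
   reading_tile arr_0 [ 0.5894 -0.0886  0.0101] zmax 0.014
   reading_tile arr_1 [ 0.7696 -0.1722  0.0256] zmax 0.034
   drill_jig arr_0 [0.687  0.2242 0.0281] zmax 0.067
   drill_jig arr_1 [0.5455 0.1077 0.0395] zmax 0.096
   guide_tube arr_0 [0.5674 0.0801 0.089 ] zmax 0.109
   guide_tube arr_1 [0.6998 0.1998 0.0619] zmax 0.072
   rod_rest arr_0 [ 0.5267 -0.3525  0.0165] zmax 0.064
   sanding_block arr_0 [ 0.3676 -0.2194  0.0249] zmax 0.03
   tape_measure arr_0 [ 0.7708 -0.1716  0.0252] zmax 0.034
   spanner arr_0 [0.771  0.0581 0.0045] zmax 0.008
```

```bash
python3 - <<'E'
from h import *
s=load("side")["frame"][138:200,200:255]; t=load("top")["frame"][172:226,146:214]
a=cv2.resize(s,None,fx=7,fy=7,interpolation=cv2.INTER_LANCZOS4); b=cv2.resize(t,None,fx=7,fy=7,interpolation=cv2.INTER_LANCZOS4)
def grid(im,r0,c0):
    for i in range(0,im.shape[1]//7,10): cv2.putText(im,str(c0+i),(i*7,8),0,.3,(0,255,255),1); cv2.line(im,(i*7+3,10),(i*7+3,14),(0,255,255),1)
    for i in range(0,im.shape[0]//7,10): cv2.putText(im,str(r0+i),(0,i*7+6),0,.3,(0,255,255),1)
grid(a,138,200);grid(b,172,146)
cv2.imwrite("pics/jigs.png",a);cv2.imwrite("pics/jigt.png",b)
E
```

```text
(no output)
```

View pics/jigs.png

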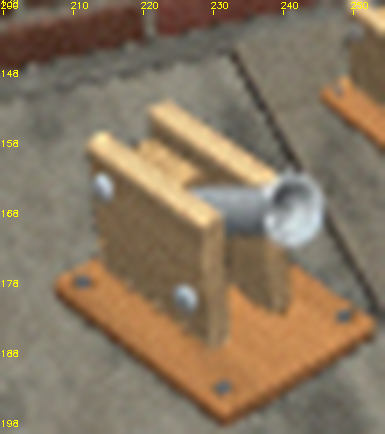

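View pics/jigt.png

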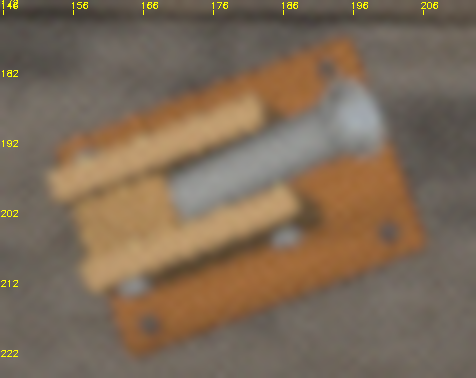

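```bash
python3 - <<'E'
from h import *
from scipy.optimize import least_squares
t=load("top");s=load("side")
C={"top":[(195.6,177),(206.1,206.3),(164.6,222.4),(153.7,192.7)],
   "side":[(253,183.6),(231.3,195.9),(207.7,178.2)]}
# order for jig frame: insertion +x points left in top; +y is left of +x => downward in image
loc={"top":[(-62.5,-45),(-62.5,45),(62.5,45),(62.5,-45)]}
# insertion dir ~ world +y ; jig +y ~ world -x (down in top img)
loc["side"]=[(-62.5,-45),(-62.5,45),(62.5,45)]
def res(p,names):
    r=[]
    for n,c in (("top",t),("side",s)):
        if n in names:
            L=np.array(loc[n])/1000; R=np.array([[np.cos(p[2]),-np.sin(p[2])],[np.sin(p[2]),np.cos(p[2])]])
            P=np.c_[L@R.T+p[:2],np.full(len(L),.012)]
            r.append((project(c,P)-np.array(C[n])).ravel())
    return np.concatenate(r)
for names in (["top"],["side"],["top","side"]):
    o=least_squares(res,[.55,.11,1.9],args=(names,)); print(names,o.x,np.degrees(o.x[2]),o.fun.round(1))
M={"top":(196.6,188.0),"side":(241.9,167.3)}
for n,c in (("top",t),("side",s)):
    m=onplane(c,[M[n]],.098)[0]; print(n,"mouth",m, "jigframe", )
    for yaw in [o.x[2]]:
        d=m[:2]-o.x[:2]; print(d@[np.cos(yaw),np.sin(yaw)], d@[-np.sin(yaw),np.cos(yaw)])
# tile, cross centre
for n,c in (("top",t),("side",s)):
    g=c["frame"].min(2); m=(g>170).astype(np.uint8); k,l,st,ce=cv2.connectedComponentsWithStats(m)
    M_=np.load(f"m_{n}_reading_tile.npz")["arr_0"]
    i=np.bincount(l[M_&(l>0)]).argmax(); cnt=cv2.findContours((l==i).astype(np.uint8),0,2)[0][0]
    box=cv2.boxPoints(cv2.minAreaRect(onplane(c,cnt.reshape(-1,2).astype(float),.012)[:,:2].astype(np.float32)))
    print(n,"tile",box.mean(0),box.round(3).tolist())
E
```

```text
['top'] [0.55258692 0.12103822 1.95709979] 112.13355814442427 [ 0.1 -0.7  0.9  0.4 -0.4  0.6 -0.5 -0.3]
['side'] [0.55063385 0.12022436 1.94728216] 111.57104913905732 [ 0.8 -0.1  0.1  0.8 -0.9 -0.9]
['top', 'side'] [0.55186591 0.12094836 1.95241473] 111.86512397647431 [ 0.2 -0.4  0.9  0.8 -0.5  0.8 -0.4 -0.2  1.1 -0.4  0.5  0.5 -0.6 -1. ]
top mouth [0.5763797  0.06431275 0.098     ] jigframe
-0.06169092152649107 -0.001657945531153088
side mouth [0.57481783 0.06366205 0.098     ] jigframe
-0.06171313712177542 3.390500315232715e-05
top tile [ 0.59401196 -0.08052137] [[0.5410000085830688, -0.12700000405311584], [0.6420000195503235, -0.13199999928474426], [0.6470000147819519, -0.03400000184774399], [0.5460000038146973, -0.028999999165534973]]
side tile [ 0.5900247  -0.08319639] [[0.5370000004768372, -0.13199999928474426], [0.6370000243186951, -0.13699999451637268], [0.6430000066757202, -0.03500000014901161], [0.5429999828338623, -0.028999999165534973]]
```

```bash
cat >> h.py <<'E'
from scipy.spatial.transform import Rotation as Rn
MOUTH=np.array([.5755,.064,.098]); YJ=np.radians(111.9)
def rodR(yaw,pitch,flip=False):
    # tool axes: x along rod, z down-ish, rod pitched down by pitch
    x=np.array([np.cos(yaw)*np.cos(pitch),np.sin(yaw)*np.cos(pitch),-np.sin(pitch)])
    if flip: x=-x
    y0=np.array([np.sin(yaw),-np.cos(yaw),0])*(-1 if flip else 1)
    return np.c_[x,y0,np.cross(x,y0)]
def goto(p,R,o=None):
    from workcell import bot
    o=o or bot.get_obs(); R0=Rn.from_quat(o["tool_rot"])
    d=R0.inv().apply(np.asarray(p)-o["eef_pos"])*1000
    print("shift tool mm",d.round(1),"then rotvec",(R0.inv()*Rn.from_matrix(R)).as_rotvec().round(4) if R is not None else "")
E
python3 - <<'E'
from h import *
goto([.5395,-.355,.16],rodR(np.radians(101.5),0))
goto([.5395,-.355,.16],rodR(np.radians(101.5),0,True))
E
```

```text
shift tool mm [438.8 -26.1  82.3] then rotvec [ 0.      0.     -1.5297]
shift tool mm [438.8 -26.1  82.3] then rotvec [ 0.     -0.      1.6119]
```

Call:
play_rows:
  plan: [20, 0, 0, 0, 0, -0.15]
  hand: 100

```text
clock: 1.23
eef_pos: [0.1386, -0.4809, 0.2423]
tool_rot: [0.981, 0.196, -0.0, 0.0]
ft_force: [-0.1, 0.2, -0.0]
grip_width: 0.0851
```

```bash
python3 - <<'E'
from h import *
from workcell import bot
o=bot.get_obs(); print(o["joint_pos"],o["eef_pos"])
goto([.5395,-.355,.16],rodR(np.radians(101.5),0))
E
```

```text
[-1.29008561e+00  2.41444419e-01  6.08552887e-03  1.33543276e+00
 -2.56273931e-04  1.45775495e+00] [ 0.13856571 -0.48086088  0.24229926]
shift tool mm [418.6  37.6  82.2] then rotvec [-2.0000e-04  2.0000e-04 -1.3778e+00]
```

Call:
play_rows:
  plan: [42, 4, 8, 0, 0, 0, 42, 4, 8, 0, 0, 0, 42, 4, 8, 0, 0, 0, 42, 4, 8, 0, 0, 0, 42, 4, 8, 0, 0, 0, 42, 4, 8, 0, 0, 0, 42, 4, 8, 0, 0, 0, 42, 3, 8, 0, 0, 0, 42, 3, 8, 0, 0, 0, 40, 3, 10, 0, 0, 0, 0, 0, 0, 0, 0, -0.17, 0, 0, 0, 0, 0, -0.17, 0, 0, 0, 0, 0, -0.17, 0, 0, 0, 0, 0, -0.17, 0, 0, 0, 0, 0, -0.17, 0, 0, 0, 0, 0, -0.17, 0, 0, 0, 0, 0, -0.17, 0, 0, 0, 0, 0, -0.17, 0, 0, 0, 0, 0, -0.018, 0, 0, 0, 0, 0, 0]

```text
clock: 3.72
eef_pos: [0.5396, -0.3553, 0.1602]
tool_rot: [0.634, 0.773, -0.0, -0.0]
ft_force: [0.2, -0.0, -0.3]
grip_width: 0.0855
```

```bash
python3 - <<'E'
from h import *
from workcell import bot
o=bot.get_obs(); print(o["joint_pos"],o["eef_pos"])
goto([.5395,-.355,.054],rodR(np.radians(101.5),0))
for n in ["side","top"]:
    c=bot.camera(n); np.savez(f"{n}1.npz",**c)
    im=c["frame"]; im=im[220:350,210:340] if n=="side" else im[150:280,280:410]
    cv2.imwrite(f"pics/{n}1.png",cv2.resize(im,None,fx=4,fy=4,interpolation=cv2.INTER_CUBIC))
E
```

```text
[-5.82244882e-01  5.73935307e-01  2.92876149e-01  1.28991370e+00
 -1.08330150e-05  7.91713489e-01] [ 0.53957753 -0.35525175  0.16018111]
shift tool mm [  0.2  -0.  106.2] then rotvec [-0.0001 -0.0001 -0.0039]
```

View pics/side1.png

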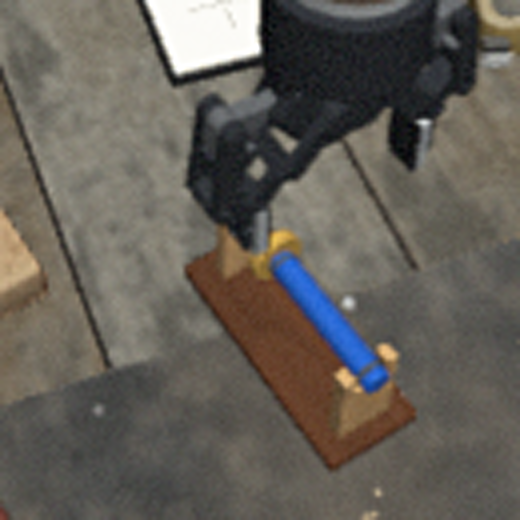

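View pics/top1.png

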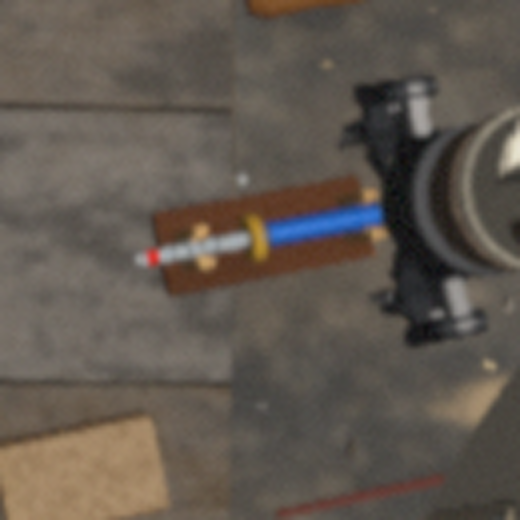

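The fingers straddle the handle: in the zoomed side view they are at about (255, 230) and (410, 140). I'll go down and grip.

Call:
play_rows:
  plan: [0, 0, 25, 0, 0, 0, 0, 0, 25, 0, 0, 0, 0, 0, 25, 0, 0, 0, 0, 0, 20, 0, 0, 0, 0, 0, 12, 0, 0, 0, 0, 0, 0, 0, 0, 0]

```text
clock: 4.58
eef_pos: [0.539, -0.3549, 0.0524]
tool_rot: [0.634, 0.774, -0.0, -0.001]
ft_force: [0.7, 0.1, 0.6]
grip_width: 0.0851
```

Call:
play_rows:
  plan: [0, 0, 0, 0, 0, 0, 0, 0, 0, 0, 0, 0, 0, 0, 0, 0, 0, 0, 0, 0, 0, 0, 0, 0, 0, 0, 0, 0, 0, 0, 0, 0, 0, 0, 0, 0, 0, 0, 0, 0, 0, 0, 0, 0, 0, 0, 0, 0]
  hand: 0

```text
clock: 5.58
eef_pos: [0.5397, -0.3554, 0.0539]
tool_rot: [0.633, 0.774, -0.0, 0.0]
ft_force: [-1.9, 0.5, 5.8]
grip_width: 0.0142
```

```bash
python3 - <<'E'
from h import *
from workcell import bot
o=bot.get_obs(); print(o["joint_pos"],o["eef_pos"],o["ft_force"],o["grip_width"])
for n in ["side"]:
    c=bot.camera(n); np.savez(f"{n}2.npz",**c)
    im=c["frame"]; im=im[220:350,210:340] if n=="side" else im[150:280,280:410]
    cv2.imwrite(f"pics/{n}2.png",cv2.resize(im,None,fx=4,fy=4,interpolation=cv2.INTER_CUBIC))
E
```

```text
[-5.82295647e-01  6.55005989e-01  1.44863386e-01  1.05998371e+00
 -7.36609487e-05  7.89571344e-01] [ 0.53972595 -0.35541075  0.05386895] [-1.91557203  0.46023355  5.78934736] 0.014152860505031539
```

View pics/side2.png

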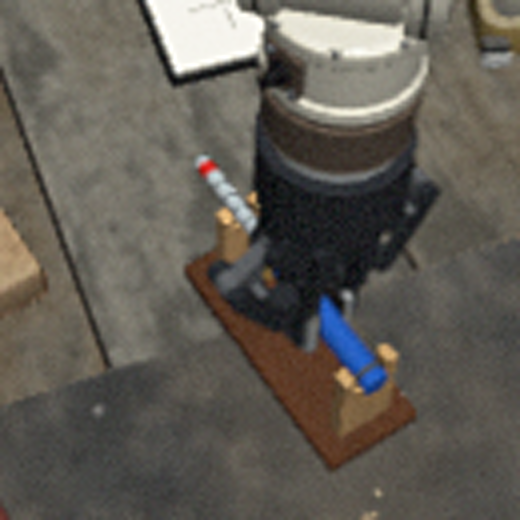

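Call:
play_rows:
  plan: [0, 0, -5, 0, 0, 0, 0, 0, -10, 0, 0, 0, 0, 0, -20, 0, 0, 0, 0, 0, -30, 0, 0, 0, 0, 0, -30, 0, 0, 0, 0, 0, -30, 0, 0, 0, 0, 0, -20, 0, 0, 0, 0, 0, -10, 0, 0, 0, 0, 0, 0, 0, 0, 0]

```text
clock: 6.75
eef_pos: [0.5399, -0.3554, 0.2088]
tool_rot: [0.633, 0.774, 0.0, 0.001]
ft_force: [-0.4, 0.3, -2.9]
grip_width: 0.014
```

```bash
python3 - <<'E'
from h import *
from workcell import bot
o=bot.get_obs(); print(o["joint_pos"],o["eef_pos"],o["ft_force"],o["grip_width"])
for n in ["side","top"]:
    c=bot.camera(n); np.savez(f"{n}3.npz",**c)
    im=c["frame"]; im=im[150:300,230:370] if n=="side" else im[150:280,280:410]
    cv2.imwrite(f"pics/{n}3.png",cv2.resize(im,None,fx=4,fy=4,interpolation=cv2.INTER_CUBIC))
E
```

```text
[-5.82205458e-01  5.52126640e-01  3.83041001e-01  1.40054955e+00
  1.73807513e-05  7.89553000e-01] [ 0.53987408 -0.3554066   0.20882202] [-0.43851266  0.34244367 -2.85859622] 0.014013717285752016
```

View pics/side3.png

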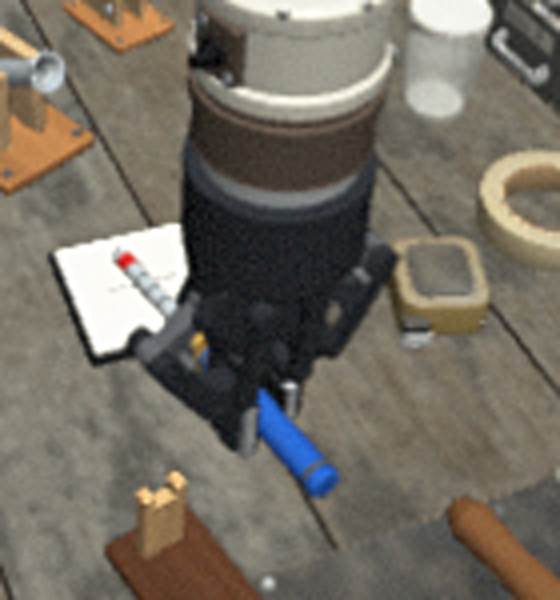

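View pics/top3.png

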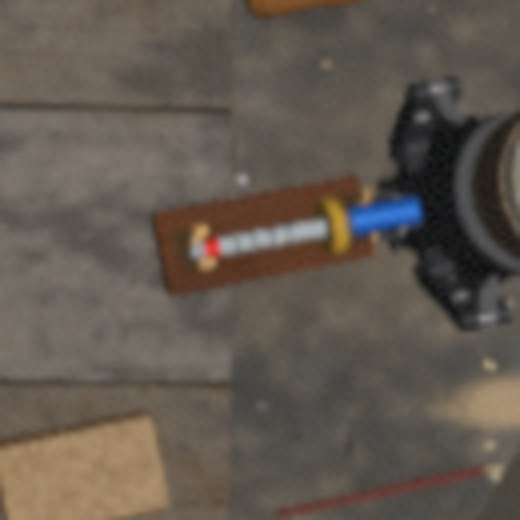

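```bash
cat >> h.py <<'E'
def tri(obs):
    A=[];b=[]
    for c,uv in obs:
        T=c["cam_to_world"]; d=(rays(c,[uv])@T[:3,:3].T)[0]; d/=np.linalg.norm(d); Pm=np.eye(3)-np.outer(d,d); A.append(Pm); b.append(Pm@T[:3,3])
    x=np.linalg.solve(sum(A),sum(b)); return x
E
python3 - <<'E'
from h import *
from workcell import bot
o=bot.get_obs(); R=Rn.from_quat(o["tool_rot"]); p=o["eef_pos"]
s=load("side","3");t=load("top","3")
tip=tri([(s,(259.4,212.9)),(t,(328.9,212.4))]); print("tip",tip,project(s,[tip]),project(t,[tip]))
print("tip in tool mm",R.inv().apply(tip-p)*1000)
for L in (118,120,122):
  for nm,x in (("tip",L),("collar",L-79),("end",L-173)):
    P=p+R.apply([x/1000,0,-.008]); print(L,nm,project(s,[P]).round(1),project(t,[P]).round(1))
print("end obs side 309.9,271.2")
# depth-based handle/shank points
for n,c in (("side",s),("top",t)):
    hsv=cv2.cvtColor(c["frame"],cv2.COLOR_BGR2HSV)
    m=(hsv[...,0]>105)&(hsv[...,0]<130)&(hsv[...,1]>150)
    P,uv=maskpts(c,m); q=R.inv().apply(P-p)*1000; k=np.linalg.norm(q,axis=1)<150; q=q[k]
    if len(q): print(n,len(q),"handle tool pts med",np.median(q,0),np.polyfit(q[:,0],q[:,1],1),np.polyfit(q[:,0],q[:,2],1),q[:,0].min(),q[:,0].max())
    m=((hsv[...,0]<6)|(hsv[...,0]>174))&(hsv[...,1]>150)&(hsv[...,2]>120)
    P,uv=maskpts(c,m); q=R.inv().apply(P-p)*1000; k=np.linalg.norm(q,axis=1)<150; print("red",q[k].mean(0) if k.any() else None)
E
```

```text
tip [ 0.51579041 -0.24020238  0.21676949] [[259.8685297  212.82795246]] [[328.77927368 212.82932335]]
tip in tool mm [117.10680728  -0.24456084  -9.45892649]
118 tip [[259.7 213. ]] [[328.2 212.8]]
118 collar [[281.8 237.8]] [[363.1 206.3]]
118 end [[312.4 272.2]] [[403.7 198.7]]
120 tip [[259.2 212.4]] [[327.3 213. ]]
120 collar [[281.2 237.1]] [[362.2 206.5]]
120 end [[311.7 271.4]] [[402.8 198.8]]
122 tip [[258.7 211.9]] [[326.4 213.1]]
122 collar [[280.6 236.5]] [[361.3 206.6]]
122 end [[311.  270.6]] [[402. 199.]]
end obs side 309.9,271.2
side 209 handle tool pts med [-29.46481655  -3.40016233 -15.78891972] [ 0.04586281 -1.69917029] [ -0.05945448 -17.01099129] -54.17776971130896 31.40562787319134
red [108.42265473  -3.30412497 -12.61778922]
top 114 handle tool pts med [ 10.6237686    1.3451824  -15.06292806] [-1.27908054e-03  1.30482431e+00] [ -0.69765344 -10.84571836] -8.948242150757022 36.20739088085866
red [108.42103678   1.25569463 -11.04736289]
```

```bash
cat >> h.py <<'E'
TIP=np.array([.118,0,-.0085])
RJ=rodR(YJ,np.radians(30)); AX=RJ[:,0]
def ins(s): return MOUTH-s*AX-RJ@TIP
E
python3 - <<'E'
from h import *
print(ins(.06),ins(-.075),RJ)
goto(ins(.06)+[0,0,.02],RJ)
E
```

```text
[ 0.63458221 -0.0829716   0.17963878] [0.59097492 0.02550492 0.11213878] [[-0.3230169   0.92783625  0.18649389]
 [ 0.80352977  0.37298778 -0.46391813]
 [-0.5         0.         -0.8660254 ]]
shift tool mm [247.7 147.3   7.6] then rotvec [-0.0492 -0.5236 -0.1786]
```

Call:
play_rows:
  plan: [15, 9, 0, 0, 0, 0, 31, 18, 1, 0, 0, 0, 31, 19, 1, 0, 0, 0, 31, 19, 1, 0, 0, 0, 31, 19, 1, 0, 0, 0, 31, 18, 1, 0, 0, 0, 31, 18, 1, 0, 0, 0, 31, 18, 1, 0, 0, 0, 16, 9, 1, 0, 0, 0, 0, 0, 0, -0.0123, -0.1309, -0.0447, 0, 0, 0, -0.0123, -0.1309, -0.0447, 0, 0, 0, -0.0123, -0.1309, -0.0447, 0, 0, 0, -0.0123, -0.1309, -0.0447, 0, 0, 0, 0, 0, 0, 0, 0, 0, 0, 0, 0]

```text
clock: 8.72
eef_pos: [0.6349, -0.0832, 0.2005]
tool_rot: [0.541, 0.8, -0.144, 0.215]
ft_force: [-0.2, 0.8, -0.4]
grip_width: 0.0144
```

```bash
python3 - <<'E'
from h import *
from workcell import bot
o=bot.get_obs(); print(o["joint_pos"],o["eef_pos"],o["ft_force"],o["grip_width"])
goto(ins(.03),RJ)
for n,(r0,c0) in {"side":(130,200),"top":(150,150)}.items():
    c=bot.camera(n); np.savez(f"{n}4.npz",**c)
    im=c["frame"][r0:r0+100,c0:c0+130]
    cv2.imwrite(f"pics/{n}4.png",cv2.resize(im,None,fx=6,fy=6,interpolation=cv2.INTER_CUBIC))
    R=Rn.from_quat(o["tool_rot"]);P=o["eef_pos"]+R.apply([TIP,TIP-[.075,0,0],TIP-[.173,0,0]])
    print(n,project(c,P).round(1).tolist(),"mouth",project(c,[MOUTH]).round(1))
E
```

```text
[ 0.09003029  0.41596645  0.03505864  1.02402161 -0.49906533  1.23751693] [ 0.63486922 -0.08324886  0.20054681] [-0.24849071  0.82764795 -0.396907  ] 0.014401643566818731
shift tool mm [40.8 -0.2 17.9] then rotvec [ 0.001   0.0001 -0.0015]
side [[253.9, 160.9], [270.7, 160.3], [296.2, 159.3]] mouth [[242.1 167.2]]
top [[214.5, 178.2], [240.0, 166.0], [276.7, 148.4]] mouth [[196.7 188.4]]
```

View pics/side4.png

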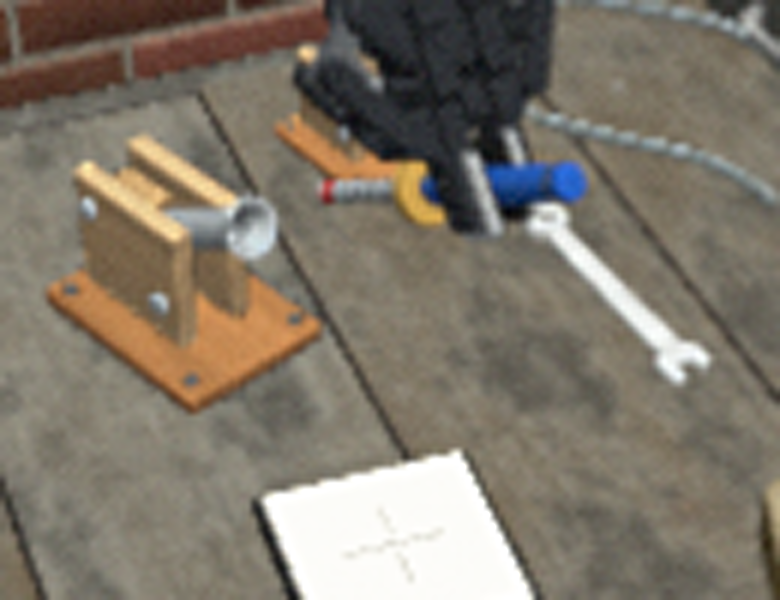

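View pics/top4.png

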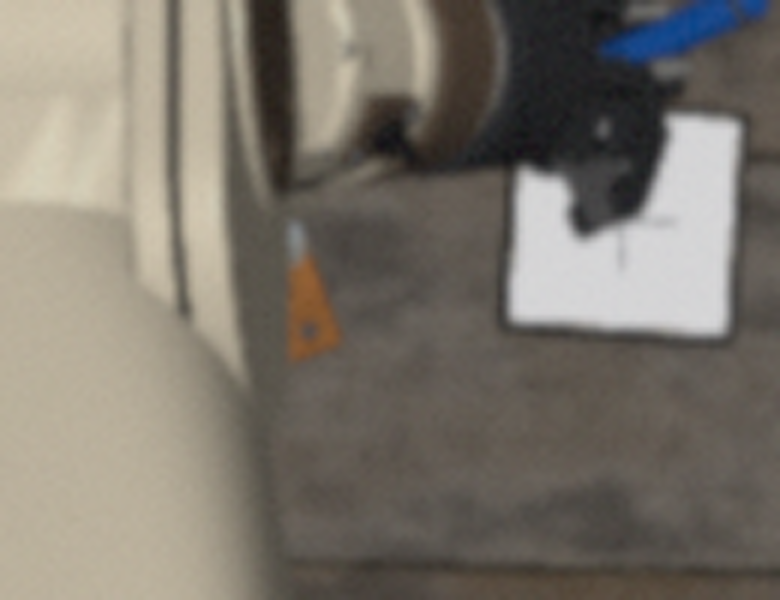

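Call:
play_rows:
  plan: [10, 0, 9, 0, 0, 0, 15, 0, 9, 0, 0, 0, 16, 0, 0, 0, 0, 0, 0, 0, 0, 0, 0, 0]

```text
clock: 9.32
eef_pos: [0.6237, -0.0573, 0.1624]
tool_rot: [0.54, 0.801, -0.146, 0.214]
ft_force: [0.1, -0.6, -1.5]
grip_width: 0.014
```

```bash
python3 - <<'E'
from h import *
from workcell import bot
o=bot.get_obs(); print(o["eef_pos"],o["ft_force"],o["grip_width"])
goto(ins(.0),RJ)
for n,(r0,c0) in {"side":(130,200)}.items():
    c=bot.camera(n); np.savez(f"{n}5.npz",**c)
    im=c["frame"][r0:r0+70,c0:c0+100]
    cv2.imwrite(f"pics/{n}5.png",cv2.resize(im,None,fx=8,fy=8,interpolation=cv2.INTER_CUBIC))
    R=Rn.from_quat(o["tool_rot"]);P=o["eef_pos"]+R.apply([TIP,TIP-[.075,0,0],TIP-[.173,0,0]])
    print(n,project(c,P).round(1).tolist(),"mouth",project(c,[MOUTH]).round(1))
E
```

```text
[ 0.62365876 -0.0572792   0.16244581] [ 0.12020132 -0.58537244 -1.49246014] 0.014045226221187583
shift tool mm [27.2  0.6 -0.9] then rotvec [-0.0009  0.0005  0.0029]
side [[247.2, 167.5], [262.9, 167.3], [286.6, 166.9]] mouth [[242.1 167.2]]
```

View pics/side5.png

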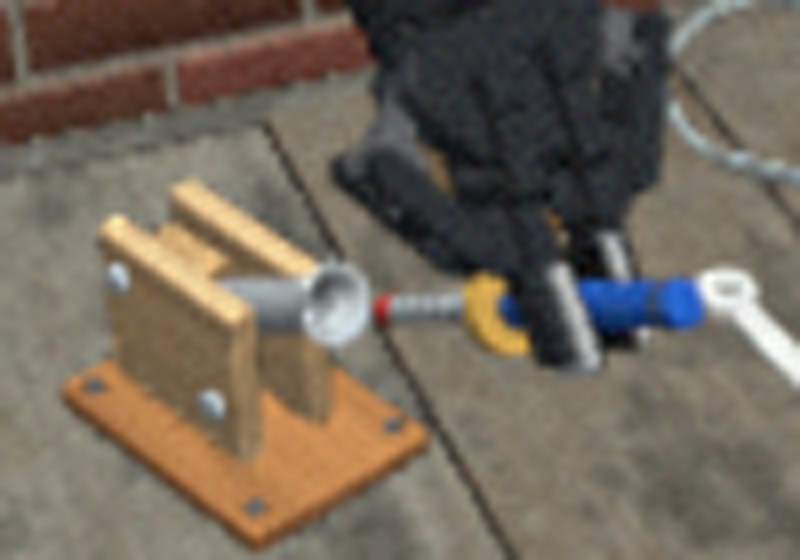

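Call:
play_rows:
  plan: [9, 0, -1, 0, 0, 0, 9, 0, -1, 0, 0, 0, 9, 0, 0, 0, 0, 0, 8, 0, 0, 0, 0, 0, 8, 0, 0, 0, 0, 0, 0, 0, 0, 0, 0, 0]

```text
clock: 10.12
eef_pos: [0.6102, -0.0226, 0.1438]
tool_rot: [0.54, 0.8, -0.145, 0.215]
ft_force: [0.5, -0.2, -1.6]
grip_width: 0.0142
```

```bash
cat > look.py <<'E'
import sys
from h import *
from workcell import bot
k=sys.argv[1]
o=bot.get_obs(); R=Rn.from_quat(o["tool_rot"]); print(o["eef_pos"],"F world",o["ft_force"].round(1),"F tool",R.inv().apply(o["ft_force"]).round(1),"T tool",R.inv().apply(o["ft_torque"]).round(2),o["grip_width"])
goto(ins(-.075),RJ)
c=bot.camera("side"); np.savez(f"side{k}.npz",**c)
im=c["frame"][130:200,200:300]
cv2.imwrite(f"pics/side{k}.png",cv2.resize(im,None,fx=8,fy=8,interpolation=cv2.INTER_CUBIC))
E
python3 look.py 6
```

```text
[ 0.61021017 -0.02255229  0.1438023 ] F world [ 0.5 -0.2 -1.6] F tool [0.4 0.4 1.6] T tool [0.03 0.56 0.03] 0.014199229211522859
shift tool mm [60.7  0.1  1.5] then rotvec [0.0005 0.0014 0.0008]
```

View pics/side6.png

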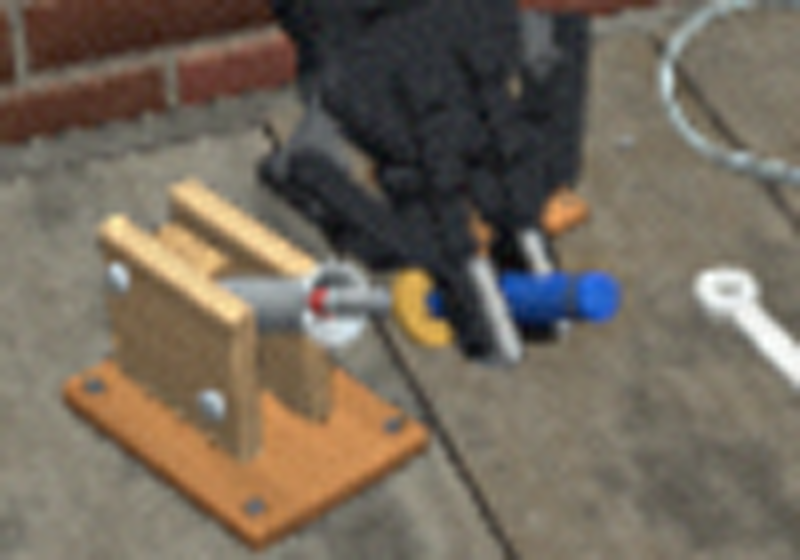

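The tip is inside the funnel: the red band is at zoomed (318, 300) within the ring, and there is no side force. I'll carry on inserting.

Call:
play_rows:
  plan: [7, 0, 0, 0, 0, 0, 7, 0, 0, 0, 0, 0, 6, 0, 0, 0, 0, 0, 0, 0, 0, 0, 0, 0]

```text
clock: 10.68
eef_pos: [0.6038, -0.0066, 0.1339]
tool_rot: [0.54, 0.8, -0.145, 0.215]
ft_force: [0.2, -0.1, -1.6]
grip_width: 0.0142
```

```bash
python3 look.py 7
```

```text
[ 0.60379532 -0.00655298  0.13386265] F world [ 0.2 -0.1 -1.6] F tool [0.7 0.1 1.5] T tool [-0.02  0.53  0.03] 0.014152043602888123
shift tool mm [40.8  0.1  1.5] then rotvec [0.0006 0.0014 0.0007]
```

View pics/side7.png

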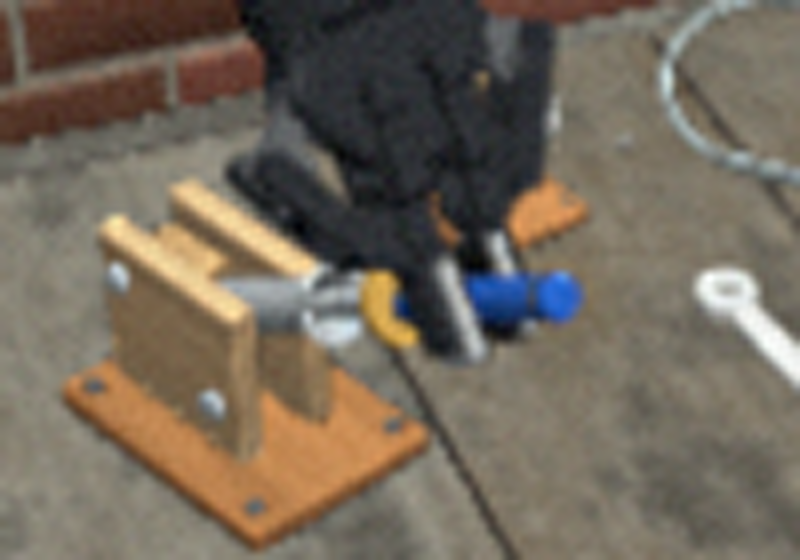

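Call:
play_rows:
  plan: [7, 0, 0, 0, 0, 0, 7, 0, 0, 0, 0, 0, 7, 0, 0, 0, 0, 0, 7, 0, 0, 0, 0, 0, 6, 0, 0, 0, 0, 0, 0, 0, 0, 0, 0, 0]

```text
clock: 11.48
eef_pos: [0.5929, 0.0207, 0.1169]
tool_rot: [0.54, 0.8, -0.145, 0.215]
ft_force: [-0.3, -0.3, -0.6]
grip_width: 0.014
```

```bash
python3 look.py 8
```

```text
[0.59290695 0.02071738 0.11687905] F world [-0.3 -0.3 -0.6] F tool [ 0.2 -0.4  0.6] T tool [0.01 0.62 0.06] 0.013983839292501106
shift tool mm [ 6.8 -0.   1.5] then rotvec [0.0007 0.0015 0.0006]
```

View pics/side8.png

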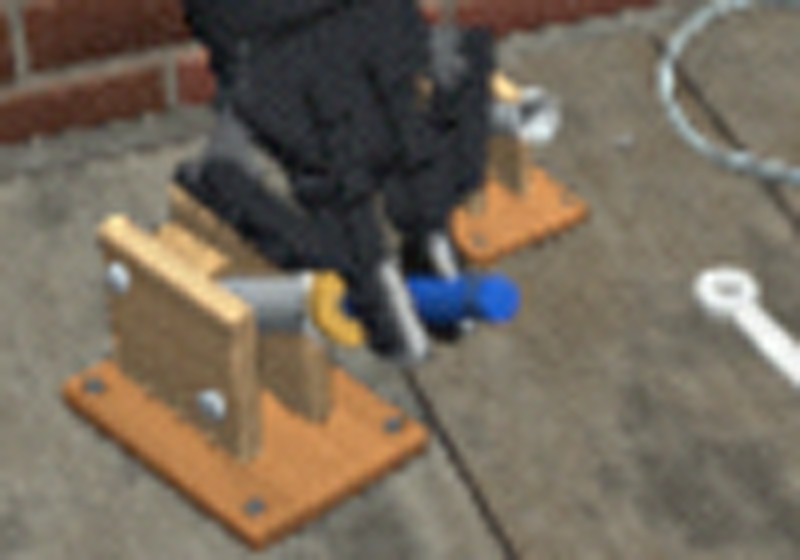

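Nearly seated. The last part goes in small steps.

Call:
play_rows:
  plan: [2, 0, 0, 0, 0, 0, 2, 0, 0, 0, 0, 0, 2, 0, 0, 0, 0, 0, 0, 0, 0, 0, 0, 0, 0, 0, 0, 0, 0, 0]

```text
clock: 12.15
eef_pos: [0.5915, 0.0247, 0.1146]
tool_rot: [0.541, 0.8, -0.145, 0.216]
ft_force: [-0.4, -2.2, -0.9]
grip_width: 0.0142
```

```bash
python3 look.py 9
```

```text
[0.59147521 0.02470382 0.11455307] F world [-0.4 -2.2 -0.9] F tool [-1.2 -1.2  1.8] T tool [ 0.05  0.09 -0.05] 0.014216977608798923
shift tool mm [ 2.  -0.2  1.6] then rotvec [ 0.001   0.0024 -0.0009]
```

Call:
play_rows:
  plan: [1, 0, 0, 0, 0, 0, 1, 0, 0, 0, 0, 0, 0, 0, 0, 0, 0, 0, 0, 0, 0, 0, 0, 0]

```text
clock: 12.7
eef_pos: [0.5915, 0.0248, 0.1146]
tool_rot: [0.541, 0.799, -0.146, 0.217]
ft_force: [1.9, -7.0, 1.5]
grip_width: 0.0137
```

```bash
python3 look.py 10
```

```text
[0.59145462 0.02480586 0.11456309] F world [ 1.9 -7.   1.5] F tool [-7.  -0.8  2.3] T tool [ 0.09 -1.04 -0.09] 0.013716716009396019
shift tool mm [ 1.9 -0.2  1.7] then rotvec [ 0.001   0.0061 -0.0025]
```

View pics/side10.png

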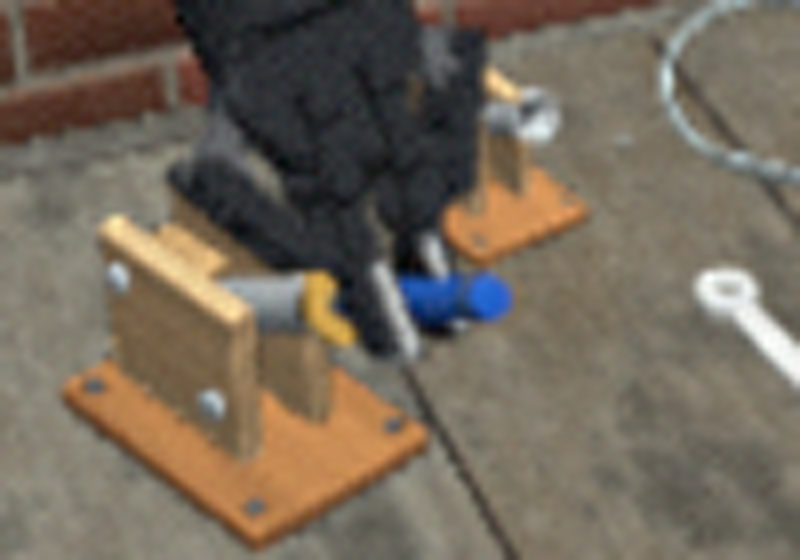

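It stopped hard at 7 N axial with no further motion, and the collar hides the mouth ring. I'll push a little more to be sure it is seated.

Call:
play_rows:
  plan: [1, 0, 0, 0, 0, 0, 1, 0, 0, 0, 0, 0, 0, 0, 0, 0, 0, 0, 0, 0, 0, 0, 0, 0]

```text
clock: 13.25
eef_pos: [0.5915, 0.0248, 0.1147]
tool_rot: [0.542, 0.798, -0.147, 0.219]
ft_force: [2.9, -11.3, 3.7]
grip_width: 0.0141
```

```bash
python3 look.py 11
```

```text
[0.59145964 0.02483265 0.11465707] F world [  2.9 -11.3   3.7] F tool [-11.9  -1.4   2.7] T tool [ 0.16 -1.95 -0.14] 0.014083497558944988
shift tool mm [ 2.  -0.2  1.8] then rotvec [ 0.0009  0.0098 -0.0042]
```

It's seated at 12 N axial with no movement, so now I'll draw it out.

Call:
play_rows:
  plan: [-4, 0, 0, 0, 0, 0, -4, 0, 0, 0, 0, 0, -8, 0, 0, 0, 0, 0, -9, 0, 0, 0, 0, 0, -9, 0, 0, 0, 0, 0, -9, 0, 0, 0, 0, 0, -9, 0, 0, 0, 0, 0, -9, 0, 0, 0, 0, 0, -9, 0, 0, 0, 0, 0, -9, 0, 0, 0, 0, 0, -9, 0, 0, 0, 0, 0, -10, 0, 0, 0, 0, 0, -10, 0, 0, 0, 0, 0, -10, 0, 0, 0, 0, 0, -10, 0, 0, 0, 0, 0, 0, 0, 0, 0, 0, 0, 0, 0, 0, 0, 0, 0]

```text
clock: 15.42
eef_pos: [0.631, -0.0744, 0.1762]
tool_rot: [0.541, 0.8, -0.145, 0.215]
ft_force: [-0.6, 0.7, -2.0]
grip_width: 0.0143
```

```bash
python3 look.py 12; python3 - <<'E'
from h import *
from workcell import bot
tile=np.array([.592,-.082]); yaw=np.radians(101.5); R=rodR(yaw,0)
p=np.r_[tile,.092]-R@TIP; print(p); goto(p+[0,0,.06],R)
E
```

```text
[ 0.63102735 -0.07442287  0.17623704] F world [-0.6  0.7 -2. ] F tool [ 1.8 -0.3  1.3] T tool [0.03 0.63 0.02] 0.01429513049458852
shift tool mm [1.253e+02 1.000e-01 1.500e+00] then rotvec [ 0.0007  0.0012 -0.0003]
[ 0.61552542 -0.19763112  0.0835    ]
shift tool mm [-77.7 -60.4  82.6] then rotvec [0.0482 0.5233 0.1776]
```

View pics/side12.png

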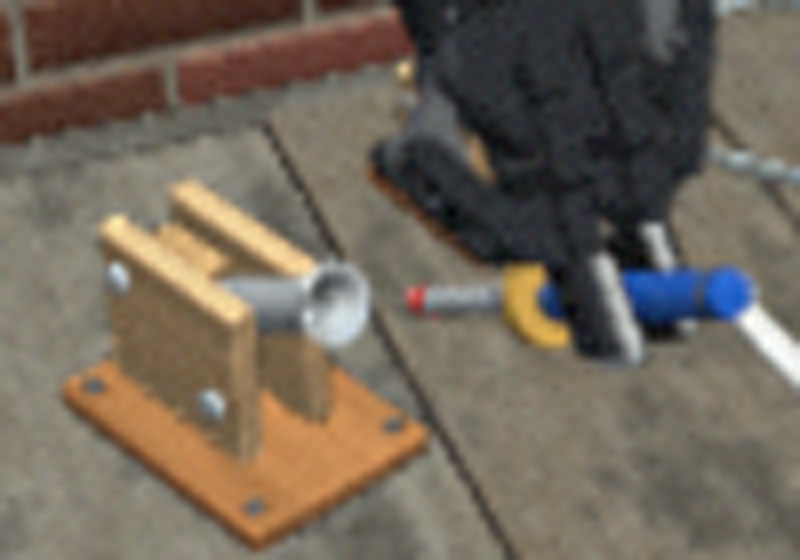

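Call:
play_rows:
  plan: [-8, -6, 8, 0, 0, 0, -15, -12, 16, 0, 0, 0, -16, -12, 17, 0, 0, 0, -16, -12, 17, 0, 0, 0, -15, -12, 16, 0, 0, 0, -8, -6, 8, 0, 0, 0, 0, 0, 0, 0.012, 0.131, 0.0444, 0, 0, 0, 0.012, 0.131, 0.0444, 0, 0, 0, 0.012, 0.131, 0.0444, 0, 0, 0, 0.012, 0.131, 0.0444, 0, 0, 0, 0, 0, 0, 0, 0, 0, 0, 0, 0]

```text
clock: 16.98
eef_pos: [0.6158, -0.1972, 0.1439]
tool_rot: [0.632, 0.775, -0.0, 0.0]
ft_force: [0.1, -0.4, -0.8]
grip_width: 0.0138
```

```bash
cat > fin.py <<'E'
import sys
from h import *
from workcell import bot
k=sys.argv[1]
tile=np.array([.592,-.082]); yaw=np.radians(101.5); Rt=rodR(yaw,0)
o=bot.get_obs(); R=Rn.from_quat(o["tool_rot"]); print(o["eef_pos"],o["ft_force"],o["grip_width"],"vel",abs(o["joint_vel"]).max())
P=o["eef_pos"]+R.apply([TIP,TIP-[.075,0,0],TIP-[.173,0,0]]); print("pred tip",P[0])
goto(np.r_[tile,.092]-Rt@TIP,Rt)
for n,(r0,c0) in {"side":(160,230),"top":(150,210)}.items():
    c=bot.camera(n); np.savez(f"{n}{k}.npz",**c)
    cv2.imwrite(f"pics/{n}{k}.png",cv2.resize(c["frame"][r0:r0+100,c0:c0+130],None,fx=6,fy=6,interpolation=cv2.INTER_CUBIC))
    print(n,project(c,P).round(1).tolist())
E
python3 fin.py 13
```

```text
[ 0.61584248 -0.19724971  0.14394343] [ 0.06236783 -0.36251    -0.79732371] 0.013837692725095415 vel 0.018794044094303707
pred tip [ 0.59221943 -0.08163164  0.15234964]
shift tool mm [-0.3 -0.4 60.4] then rotvec [0.0002 0.0008 0.0008]
side [[266.0, 181.6], [283.1, 198.6], [308.5, 223.7]]
top [[255.5, 180.2], [286.6, 174.5], [326.7, 167.3]]
```

View pics/side13.png

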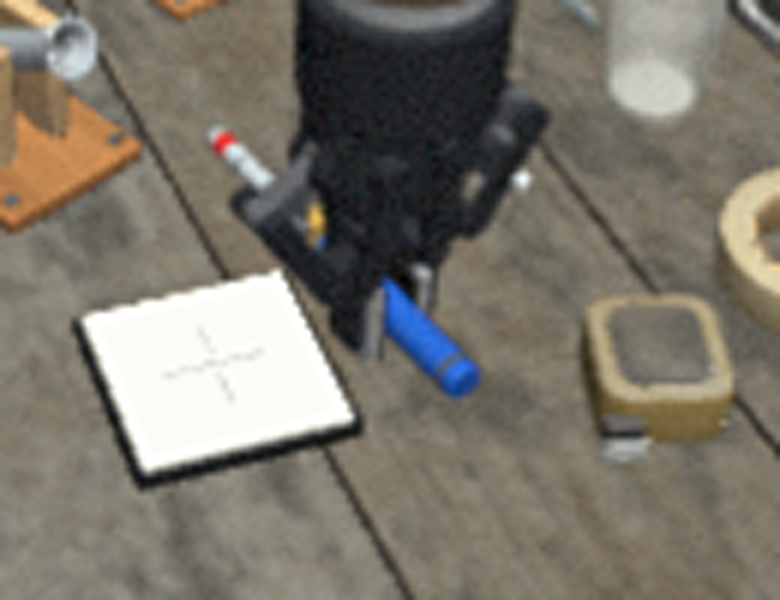

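View pics/top13.png

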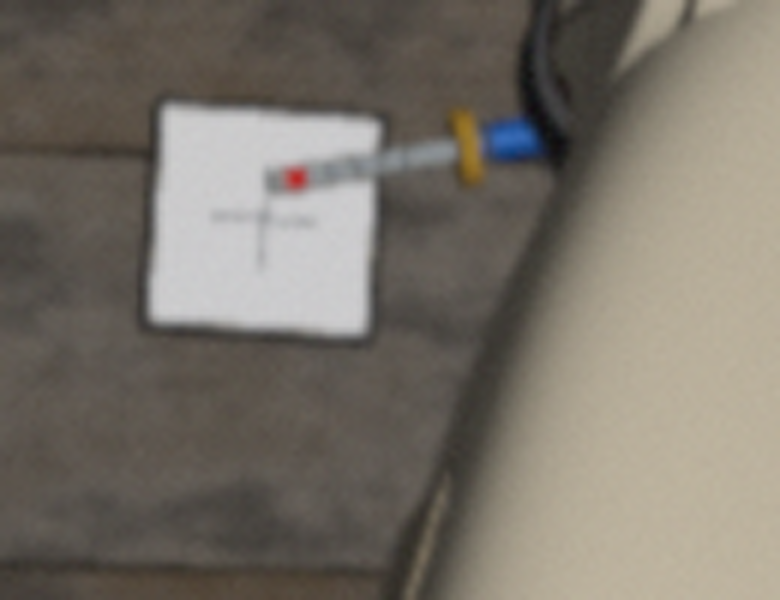

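Call:
play_rows:
  plan: [0, 0, 10, 0, 0, 0, 0, 0, 15, 0, 0, 0, 0, 0, 15, 0, 0, 0, 0, 0, 12, 0, 0, 0, 0, 0, 8, 0, 0, 0, 0, 0, 0, 0, 0, 0, 0, 0, 0, 0, 0, 0, 0, 0, 0, 0, 0, 0, 0, 0, 0, 0, 0, 0, 0, 0, 0, 0, 0, 0]

```text
clock: 18.32
eef_pos: [0.6163, -0.1976, 0.0848]
tool_rot: [0.633, 0.774, 0.001, 0.0]
ft_force: [0.6, -0.0, -0.8]
grip_width: 0.0141
```

```bash
python3 fin.py 14
```

```text
[ 0.61628974 -0.19761474  0.08481843] [ 0.60892391 -0.04782383 -0.77619696] 0.014127405411918117 vel 0.0034412588424223424
pred tip [ 0.59278865 -0.08198053  0.09334362]
shift tool mm [ 0.1 -0.8  1.3] then rotvec [ 0.0012 -0.0002 -0.0003]
side [[266.1, 198.8], [282.4, 215.9], [306.4, 241.2]]
top [[254.9, 183.0], [283.9, 177.7], [321.5, 171.0]]
```

View pics/side14.png

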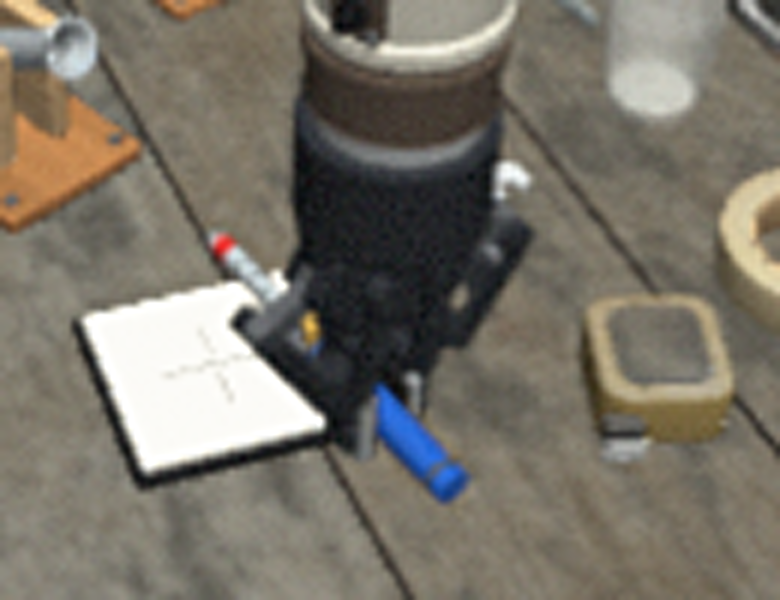

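View pics/top14.png

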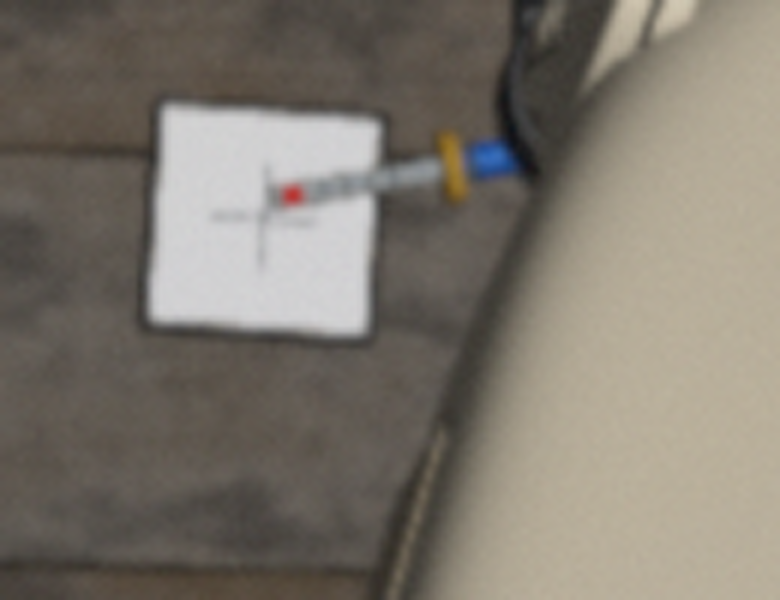

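The tip shows at (265.7, 199.7) in the side view and (255, 182.7) in the top view. Both are within about 1 px of where I predicted, and the rod is level and at rest, so I'm handing in.

```bash
python3 - <<'E'
from h import *
from workcell import bot
s=load("side","14");t=load("top","14")
print("tip",tri([(s,(265.7,199.7)),(t,(255,182.7))]))
print(bot.job_done())
E
```

```text
tip [ 0.59279435 -0.08197742  0.09023045]
the job is handed in; nothing more can be done
None
```

The guide tube is clear: the rod went in until its collar stopped against the mouth, came right out again, and is now held over the reading tile. The job is handed in, and no verdict was reported.

- **Insertion:** I gripped the handle, lifted the rod and pushed it into the larger jig's tube. It ran in with no notable side force. It stopped hard about where full depth was expected, at 12 N along the tube with no further movement, and the collar covered the mouth ring in the picture.
- **Withdrawal:** The side picture shows the rod completely out of the tube and still in the fingers.
- **Final pose:** Locating the tip from both cameras puts it at (0.593, -0.082, 0.090). That is about 1 mm from the tile's middle as I measured it, and 78 mm above the tile's top.
- **Level and at rest:** The rod is level to within about a degree. The joints are almost still (0.003 rad/s at most), and the total time was about 18 s.

**Small disagreements:**
- The two cameras differed by about 4 mm on positions, which is within the tolerance.
- The grip width read 14 mm on the 16 mm handle throughout, and the hold stayed firm.

**Not checked:** I did not re-measure the tape measure, spanner and sanding block at the end. Nothing was seen touching them, and the tape measure looked unmoved in the last two pictures.

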